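# Raking light on the back of a picture

### The arm

A 7-joint arm with a two-finger parallel gripper is mounted at the origin on the work surface. World frame = base frame: x ahead of the robot, y to its left, z up, the work surface at z = 0. Lengths are in m, angles in rad, forces in N, time in s.
With the tool pointing down it reaches from about 0.4 to 0.85 m from the base axis. Payload 10.4 kg.
Tool frame: the origin (TCP) lies midway between the tips of the shut fingers; the grasp point (between the pads) lies r.grip_point_offset behind it (r.grip_point_offset is the distance from the TCP to the grasp point, in m); z points along the fingers, y is the line along which they close (so a half turn about z gives the same grasp; the last joint's range is limited). The gripper opens to 87 mm and grips with 3 to 60 N. Pads are 19 mm wide; open, the fingers measure 117 mm over their backs; the gripper's body (75 mm by 190 mm) begins 51 mm behind the grasp point.
Start: joints at [1.136, 0.332, -0.065, 1.46, 0.022, 1.35, -0.088], TCP at [0.25, -0.573, 0.223] pointing down, gripper open.
Joint ranges: [-2.6, 2.6], [-0.5, 2.12], [-1.47, 1.34], [0.16, 2.42], [-1.27, 4.41], [0.06, 2.06], [-2.6, 2.6]. Speed limits (rad/s): [2.22, 2.22, 2.79, 2.79, 3.14, 3.14, 3.14].

### API

Orientations are given as a unit quaternion [x, y, z, w].
In Python, from bench import r gives the robot as it stands.
- The arm moves only by the tool play_rows, never from a script. Its arguments are lists of equal length, an entry for each row: "claw": the closure, from 0 (fully open) to 1 (shut); "delta_pos": the shift along the tool's x, y, z scaled (see below), a list of three; "delta_rot": the turn, a rotation vector about the tool's x, y, z scaled (see below), a list of three. A call has 1 to 8 rows; each row shifts and turns the commanded pose from where the row before left it, along the tool's axes as they then stand; what a row does not reach is not made up. The controller multiplies each number of a shift by 200 mm and each number of a turn by pi rad. A row lasts 1/10 s, in which the tool goes at most 50 mm and 8.59 degrees, less where a joint would pass 70% of its speed; a pose out of reach is approached as far as the arm can. A call with a number of a shift or a turn outside -1 to 1 is refused whole. A call with a gripper value outside its range is refused whole. The fingers move at their own pace and stop on an object; "squeeze" is the grip in N (left out, the last holds). Time passes only in rows, so rows that do not move let the fingers close. It gives the time, the measured TCP pose, the force, the opening and the grip force at its end, in the units of the state.
- r.read_state(): the state, without advancing time (a new reading comes with each control period).
- r.camera(name): name is "scene" or "top"; returns a dict with "pixels" (400x640x3 uint8, red, green, blue), "camera_matrix" (3x3 intrinsics, pixels), "cam_to_world" (4x4, takes a point from camera to world coordinates). Camera axes: x right, y up, looking along -z (the intrinsics and any distortion apply to the point x, -y, -z); pixel columns grow to the right and rows downward; lengths in m; the calibration is good to about 2 mm. A picture is of the moment at which its call begins. There is no depth.
- r.close_job(): hands the job in; it is judged then, once.
The state is a dict: "time": time; "joint_positions": joint angles; "joint_vel": joint speeds; "joint_torque": joint torques, N m; "ee_pos": TCP position; "eef_rot": TCP orientation; "ft_force": force on the tool from outside, world axes, zero at the start; "torque": the same for the moment, N m; "width": finger opening in m; "grip_force": force on a finger pad.
Only numpy, scipy, OpenCV 4.12 (cv2) and the standard library are available. Lean on these libraries where they do the work, as an engineer would, in place of code of your own. Each camera call takes 0.05 s, during which the arm holds its last target. There are 200 camera calls.

### The job

With the inspection torch still standing in its wooden holder, screw its orange tail cap clockwise (seen from above) fully home to switch it on. Then draw the torch out of the holder and turn it to light the blue dot on the round picture at a slant: the torch raised and aimed at the dot, its lens about 20 cm from the dot and its barrel sloping about 30 degrees from the level, lens end lower. Finish holding it still like that in the gripper; do not touch the picture with anything, and leave the other things on the bench where they are.

Things in the scene. Friction and masses are not known exactly. Their poses are not given: they have to be found in the camera images.
- torch: Torch, about 230 g (varies), 130 mm long, standing lens-down in the holder at the start. Origin: centre of the lens face; z axis from lens to tail (the beam goes along -z). From the lens: dark square head 36 x 36 mm from 0 to 50 mm, round silver barrel 30 mm in diameter from 50 to 108 mm, orange tail cap from 108 to 130 mm. It cannot turn in the holder and comes out straight up.
- torch_grip (a point): Point on the torch's axis, 92 mm from the lens, in the upper part of the barrel: a good place to grip it (barrel 30 mm thick).
- torch_spot (a point): Point on the beam, 200 mm ahead of the lens on the torch's axis (moves with the torch; at the start it lies below the table top): to be brought to the blue dot.
- tailcap (a joint): Turn of the tail cap on the torch, rad: grows clockwise as seen from the tail end (from above as it stands); 1.5 is the stop = fully home = on. Starts between 0 and 0.4. The cap only turns, it does not come off; stiff by 0.05 N m. Home when the white line on its end is over the white tick on the barrel.
- tailcap_top (a point): Centre of the flat end of the tail cap: a ribbed orange cylinder 27 mm in diameter and 22 mm long, this point at its upper end; about 140 mm above the table at the start.
- holder: Wooden block 85 x 85 x 55 mm, fixed to the table; square socket 38 x 38 mm in the middle of its top, 45 mm deep, with its floor 10 mm above the table; 1 mm play each side of the torch's head. Origin: centre of its underside.
- picture: Round picture lying face down, heavy and fixed: dark wooden disc 200 mm in diameter and 32 mm thick, with white plaster on its back and small copper hanging loops at its rim up to 37 mm high. Origin: centre of its underside.
- picture_dot (a point): Blue dot, 20 mm in diameter, on the upper face of the picture, 30 mm from its centre, 32 mm above the table.
- spatula: Bystander: metal spatula 180 mm long lying flat on the table. Leave it.
- amber_bottle: Bystander: amber bottle with black cap, 60 mm in diameter, 130 mm high. Origin under its centre. Leave it.
- jar: Bystander: small clear jar with white cap, 52 mm in diameter, 55 mm high. Origin under its centre. Leave it.
- mug: Bystander: blue ceramic cup, 76 mm in diameter, 85 mm high. Origin under its centre. Leave it.
- weight: Bystander: brass weight, 48 mm in diameter, 35 mm high. Origin under its centre. Leave it.
- brush: Bystander: brush 170 mm long lying on the table. Leave it.
Mind the look-alikes: they are no part of the job. Several things look just like the holder: the one meant starts farthest to the robot's right. What is shaped like the picture but pink is not meant.

How it is judged:
On the way, in this order (a step that is already met when the one before it is completed fails the run):
1. the tail cap is screwed home (joint above 1.4 rad) while the torch stands in its holder (value of joint tailcap above 1.4 rad and distance between torch and holder below 0.025 m and angle between torch's own z axis and vertical below 0.15 rad), for 0.2 s.
2. the torch is drawn out of the holder (lens above the top of the block) and held by the fingers (z of torch in the frame of holder above 0.056 m and contact force between the fingers and torch above 1 N), for 0.1 s.
At the end, for the whole second after the job is handed in: The torch is held still by the fingers, touching neither holder nor picture, its cap home (above 1.35 rad), its lens more than 80 mm above the table, its axis sloping 30 degrees from the level (within 13 to 47), and the point 200 mm ahead of the lens on its axis within 60 mm of the blue dot (contact force between the fingers and torch above 1 N and value of joint tailcap above 1.35 rad and distance between torch_spot and picture_dot below 0.06 m and angle between torch's own z axis and vertical between 0.75 and 1.35 rad and height (world z) of torch above 0.08 m and contact force between torch and holder below 0.1 N and contact force between torch and picture below 0.1 N and linear speed of torch below 0.03 m/s and angular speed of torch below 0.2 rad/s); the arm keeps its last pose, push and grip.
It fails at once if one of the other things (spatula, bottle, jar, mug, weight, brush) is displaced by more than 30 mm (distance of any of spatula, amber_bottle, jar, mug, weight, brush from where it was at the start of the episode above 0.03 m).
It fails at once if the picture is touched by the torch, the fingers or the arm (contact force between any of torch, the fingers, the arm and picture above 0.5 N).
It also fails if it takes over 48 s, if anything falls off the work surface, if the arm or the gripper's body presses on something with over 40 N, if the wrist force passes 120 N, or if a joint passes its speed limit or range.

## Working session

There is one attempt and no reset: what is moved stays moved. The work goes in short steps, Python scripts to look and compute and a tool call to move; the robot and the scene stay as the last step left them, time stands still between calls to the robot, and variables do not carry over. Pictures are saved under pics/ and viewed, at most 10 in all, crops included, and the job is handed in when it is done.

Besides the shell and the picture viewer there is one more tool, called as name(argument=value, ...) on one line, values as JSON. play_rows: Moves the arm, as the interface text tells. Shifts and turns lie within -1 to 1; 1 stands for 200 mm of shift or pi rad of turn. Its arguments: {"type":"object","properties":{"claw":{"type":"array"},"delta_pos":{"type":"array"},"delta_rot":{"type":"array"},"squeeze":{"type":"number"}},"required":["claw","delta_pos","delta_rot"]}

```bash
mkdir -p pics; python3 - <<'E'
from bench import r
import cv2,numpy as np
for n in("scene","top"):
    c=r.camera(n);cv2.imwrite(f"pics/{n}0.png",c["pixels"][:,:,::-1]);print(n,c["camera_matrix"],c["cam_to_world"].round(4), [k for k in c])
s=r.read_state();print(s,r.grip_point_offset)
E
```

```text
scene [[511.80518714   0.         312.86227619]
 [  0.         511.80518714 202.91486371]
 [  0.           0.           1.        ]] [[-0.8438 -0.4007  0.357   1.0886]
 [ 0.5364 -0.6073  0.586   0.9958]
 [-0.018   0.686   0.7274  1.177 ]
 [ 0.      0.      0.      1.    ]] ['pixels', 'camera_matrix', 'cam_to_world']
top [[496.36798363   0.         314.17967873]
 [  0.         496.36798363 198.62656748]
 [  0.           0.           1.        ]] [[-0.0059  0.9973 -0.0729  0.4281]
 [-1.     -0.0055  0.0054  0.0937]
 [ 0.005   0.0729  0.9973  1.3301]
 [ 0.      0.      0.      1.    ]] ['pixels', 'camera_matrix', 'cam_to_world']
{'time': 0.1, 'joint_positions': array([ 1.13641488,  0.33284113, -0.06470079,  1.46083105,  0.02161818,
        1.34991579, -0.08849687]), 'joint_vel': array([ 0.00104653, -0.00356725, -0.00031166, -0.00156795,  0.00040394,
       -0.00061627, -0.00123224]), 'joint_torque': array([ 6.46110930e-04, -6.24551797e+01,  2.40874017e-02, -3.90722036e+01,
       -6.14901306e-02,  3.66022624e-02,  7.37413620e-05]), 'ee_pos': array([ 0.25000641, -0.5724463 ,  0.2218258 ]), 'eef_rot': array([ 9.78876356e-01,  2.04452094e-01, -1.69377471e-04, -6.27145270e-04]), 'ft_force': array([-0.27204029,  0.30114754, -0.45830289]), 'torque': array([-0.01958769, -0.02825547,  0.01098876]), 'grip_force': 0.0, 'width': 0.08700916142738677} 0.0187
```

View pics/scene0.png

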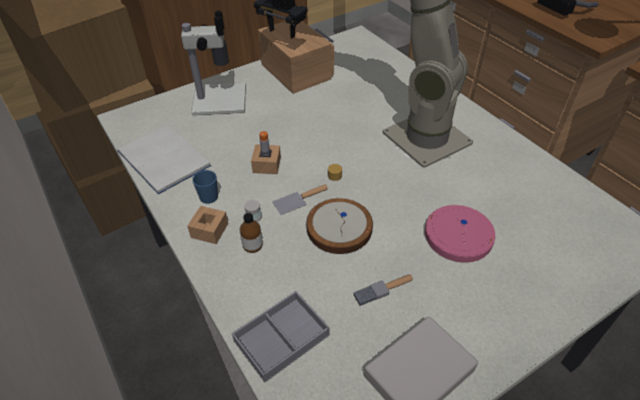

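View pics/top0.png

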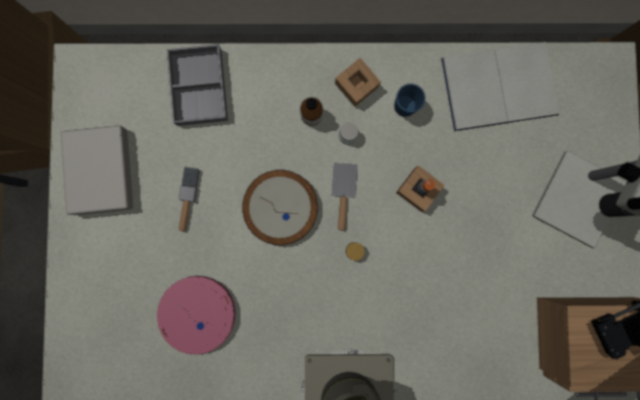

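The scene view shows the torch's cap at (264,135) in its holder at (266,160), a look-alike empty holder at (208,225), the wooden-rim picture at (340,225) and the pink one at (460,232). In the top view these are the torch holder (420,189), the rightmost; the empty holder (358,82); the picture (281,207) with its dot at (286,216); and pink (196,315). I choose the holder at (420,189) and the wooden-rim picture, and check them in a close crop.

```bash
cat > h.py <<'E'
import numpy as np,cv2
from bench import r
def ray(c,u,v):
    K=c["camera_matrix"];T=c["cam_to_world"]
    d=np.linalg.inv(K)@[u,v,1];d=T[:3,:3]@[d[0],-d[1],-d[2]];return T[:3,3],d/np.linalg.norm(d)
def onz(c,u,v,z):
    o,d=ray(c,u,v);return o+d*(z-o[2])/d[2]
def tri(c1,p1,c2,p2):
    o,d=ray(c1,*p1);q,e=ray(c2,*p2)
    s=np.linalg.lstsq(np.c_[d,-e],q-o,rcond=None)[0];a=o+s[0]*d;b=q+s[1]*e
    return (a+b)/2,np.linalg.norm(a-b)
def proj(c,p):
    T=c["cam_to_world"];q=T[:3,:3].T@(np.array(p)-T[:3,3]);K=c["camera_matrix"]
    return K[0,0]*q[0]/-q[2]+K[0,2],K[1,1]*-q[1]/-q[2]+K[1,2]
def crop(c,x,y,w,h,k):
    return cv2.resize(c["pixels"][y:y+h,x:x+w,::-1],None,fx=k,fy=k,interpolation=cv2.INTER_CUBIC)
E
python3 - <<'E'
from h import *
t=r.camera("top");s=r.camera("scene")
a=crop(t,390,155,60,65,6);b=crop(s,240,120,60,65,6)
cv2.imwrite("pics/c1.png",np.hstack([a,b]))
def blue(c,x0,y0,x1,y1):
    p=c["pixels"][y0:y1,x0:x1].astype(int);m=(p[...,2]>p[...,0]+40)&(p[...,2]>p[...,1]+25);v,u=np.nonzero(m);return u.mean()+x0,v.mean()+y0,len(u)
def orange(c,x0,y0,x1,y1):
    p=c["pixels"][y0:y1,x0:x1].astype(int);m=(p[...,0]>p[...,1]+80);v,u=np.nonzero(m);return u.mean()+x0,v.mean()+y0,len(u)
bt=blue(t,245,170,315,245);bs=blue(s,310,200,370,245);print(bt,bs,onz(t,*bt[:2],.032),onz(s,*bs[:2],.032))
ot=orange(t,410,170,450,200);os_=orange(s,250,125,275,145);print(ot,os_,tri(t,ot[:2],s,os_[:2]))
for n,p in dict(mug=(409,100),jar=(348,132),bottle=(312,106),weight=(355,252),spat1=(344,165),spat2=(342,228),hold2=(358,82)).items(): print(n,onz(t,*p,.05).round(3))
print(onz(t,281,207,.032))
E
```

```text
(np.float64(285.5), np.float64(216.21428571428572), 28) (np.float64(343.1363636363636), np.float64(214.0), 22) [0.47727458 0.16191709 0.032     ] [0.47519783 0.16216559 0.032     ]
 ** On entry to DLASCL parameter number  4 had an illegal value
 ** On entry to DLASCL parameter number  4 had an illegal value
 ** On entry to DLASCL parameter number  4 had an illegal value
 ** On entry to DLASCL parameter number  4 had an illegal value
 ** On entry to DLASCL parameter number  5 had an illegal value
 ** On entry to DLASCL parameter number  4 had an illegal value<stdin>:8: RuntimeWarning: Mean of empty slice.
  ret = ret.dtype.type(ret / rcount)
Traceback (most recent call last):
  File "h.py", line 10, in tri
    s=np.linalg.lstsq(np.c_[d,-e],q-o,rcond=None)[0];a=o+s[0]*d;b=q+s[1]*e
      ~~~~~~~~~~~~~~~^^^^^^^^^^^^^^^^^^^^^^^^^^^^
numpy.linalg.LinAlgError: SVD did not converge in Linear Least Squares
```

View pics/c1.png

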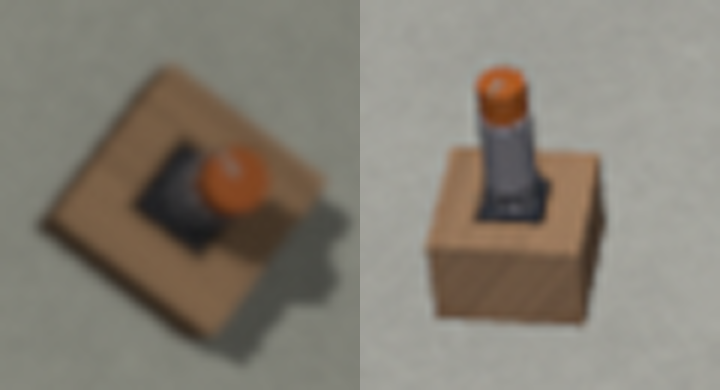

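The crop confirms the choice: an orange cap on a silver barrel in the wooden block. The cap's top centre is at about top (428.8,184.3) and scene (263.4,133.6), and the block's top centre is at about top (420.8,188.3).

```bash
python3 - <<'E'
from h import *
t=r.camera("top");s=r.camera("scene")
print(tri(t,(428.8,184.3),s,(263.4,133.6)),onz(t,428.8,184.3,.14),onz(s,263.4,133.6,.14),onz(t,420.8,188.3,.055))
for n,p in dict(mug=(409,100),jar=(348,132),bottle=(312,106),weight=(355,252),spat1=(344,165),spat2=(342,228),hold2=(358,82)).items(): print(n,onz(t,*p,.05).round(3))
print(onz(t,281,207,.032))
from scipy.spatial.transform import Rotation as R
print(R.from_quat(r.read_state()["eef_rot"]).as_matrix().round(3))
E
```

```text
(array([ 0.54741896, -0.18939582,  0.13661137]), np.float64(0.0027283270132864123)) [ 0.54820292 -0.18941652  0.14      ] [ 0.54823991 -0.18445046  0.14      ] [ 0.54651169 -0.18871778  0.055     ]
mug [ 0.78  -0.164  0.05 ]
jar [ 0.696 -0.003  0.05 ]
bottle [0.765 0.091 0.05 ]
weight [ 0.384 -0.017  0.05 ]
spat1 [0.609 0.009 0.05 ]
spat2 [0.445 0.016 0.05 ]
hold2 [ 0.829 -0.03   0.05 ]
[0.5014677  0.17365509 0.032     ]
[[ 0.916  0.4   -0.   ]
 [ 0.4   -0.916  0.   ]
 [ 0.    -0.    -1.   ]]
```

play_rows(claw=[0,0,0,0,0,0,0,0], delta_pos=[[0.1775,-0.097,0],[0.1775,-0.097,0],[0.1775,-0.097,0],[0.1775,-0.097,0],[0.1775,-0.097,0],[0.1775,-0.097,0],[0.1775,-0.097,0],[0.1775,-0.097,0]], delta_rot=[[0,0,0],[0,0,0],[0,0,0],[0,0,0],[0,0,0],[0,0,0],[0,0,0],[0,0,0]])

```text
time: 1.1
ee_pos: [0.4491, -0.3155, 0.2227]
eef_rot: [0.979, 0.204, 0.0, 0.0]
ft_force: [1.3, -0.5, 0.0]
width: 0.0872
grip_force: 0.0
```

play_rows(claw=[0,0,0,0], delta_pos=[[0.1775,-0.097,0],[0.1775,-0.097,0],[0.1775,-0.097,0],[0.1775,-0.097,0]], delta_rot=[[0,0,0],[0,0,0],[0,0,0],[0,0,0]])

```text
time: 1.5
ee_pos: [0.5482, -0.1876, 0.2227]
eef_rot: [0.979, 0.204, 0.0, 0.0]
ft_force: [1.9, -0.4, 0.2]
width: 0.0871
grip_force: 0.0
```

play_rows(claw=[0,0,0,0,0,0,0,0], delta_pos=[[0,0,0],[0,0,0],[0,0,0],[0,0,0],[0,0,0],[0,0,0],[0,0,0],[0,0,0]], delta_rot=[[0,0,-0.044],[0,0,-0.044],[0,0,-0.044],[0,0,-0.044],[0,0,-0.044],[0,0,-0.044],[0,0,0],[0,0,0]])

```text
time: 2.3
ee_pos: [0.5473, -0.189, 0.2225]
eef_rot: [0.815, 0.58, -0.0, -0.0]
ft_force: [-0.1, 0.2, 0.2]
width: 0.0869
grip_force: 0.0
```

```bash
cat >> h.py <<'E'
from scipy.spatial.transform import Rotation as R
def st():
    s=r.read_state();M=R.from_quat(s["eef_rot"]).as_matrix()
    print("t",s["time"],"p",s["ee_pos"].round(4),"q",s["joint_positions"].round(3),"w",round(s["width"],4),"g",round(s["grip_force"],1),"F",s["ft_force"].round(1),"T",s["torque"].round(2));print(M.round(3).tolist());return s,M
def togo(p):
    s,M=st();print("shift units",(M.T@(np.array(p)-s["ee_pos"])/.2).round(4))
E
python3 -c "
from h import *
togo([.5475,-.1885,.121])"
```

```text
t 2.3 p [ 0.5473 -0.189   0.2225] q [ 0.65   0.268 -0.474  1.567  0.125  1.337 -0.173] w 0.0869 g 0.0 F [-0.1  0.2  0.2] T [ 0.   -0.01  0.01]
[[0.328, 0.945, -0.0], [0.945, -0.328, 0.0], [0.0, -0.0, -1.0]]
shift units [ 0.0026 -0.      0.5075]
```

play_rows(claw=[0,0,0,0,0,0,0,0], delta_pos=[[0,0,0.1],[0,0,0.1],[0,0,0.1],[0,0,0.1],[0,0,0.06],[0,0,0.045],[0,0,0],[0,0,0]], delta_rot=[[0,0,0],[0,0,0],[0,0,0],[0,0,0],[0,0,0],[0,0,0],[0,0,0],[0,0,0]])

```text
time: 3.1
ee_pos: [0.5478, -0.189, 0.1222]
eef_rot: [0.814, 0.581, 0.0, 0.0]
ft_force: [0.4, 0.9, -0.4]
width: 0.0871
grip_force: 0.0
```

```bash
python3 -c "
from h import *
st()
t=r.camera('top');s=r.camera('scene')
cv2.imwrite('pics/c2.png',np.hstack([crop(t,385,140,80,80,5),crop(s,220,80,80,80,5)]))"
```

```text
t 3.1 p [ 0.5478 -0.189   0.1222] q [ 0.639  0.347 -0.465  1.689  0.168  1.144 -0.202] w 0.0871 g 0.0 F [ 0.4  0.9 -0.4] T [ 0.01 -0.05  0.02]
[[0.324, 0.946, 0.001], [0.946, -0.324, -0.0], [0.0, 0.001, -1.0]]
```

View pics/c2.png

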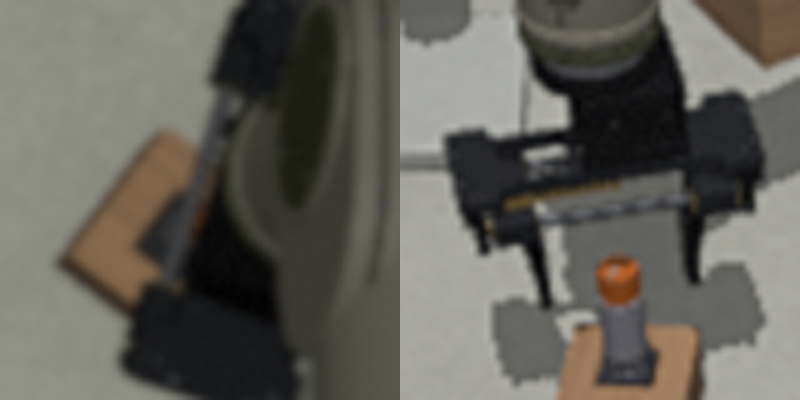

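The fingers straddle the cap: the tips are at crop (548,305) and (695,285), and the cap is centred at (617,280). Now I close.

play_rows(claw=[1,1,1,1,1,1,1,1], delta_pos=[[0,0,0],[0,0,0],[0,0,0],[0,0,0],[0,0,0],[0,0,0],[0,0,0],[0,0,0]], delta_rot=[[0,0,0],[0,0,0],[0,0,0],[0,0,0],[0,0,0],[0,0,0],[0,0,0],[0,0,0]], squeeze=25)

```text
time: 4.0
ee_pos: [0.5474, -0.1889, 0.1215]
eef_rot: [0.814, 0.582, 0.0, 0.0]
ft_force: [-0.5, 0.4, -0.1]
width: 0.0313
grip_force: 0.0
```

play_rows(claw=[1,1,1,1,1,1,1,1], delta_pos=[[0,0,0],[0,0,0],[0,0,0],[0,0,0],[0,0,0],[0,0,0],[0,0,0],[0,0,0]], delta_rot=[[0,0,0],[0,0,0.02],[0,0,0.03],[0,0,0.03],[0,0,0.03],[0,0,0.03],[0,0,0.03],[0,0,0.03]])

```text
time: 4.8
ee_pos: [0.5475, -0.1891, 0.1216]
eef_rot: [0.954, 0.3, 0.0, 0.0]
ft_force: [0.3, -0.5, -0.2]
width: 0.0263
grip_force: 25.0
```

```bash
python3 -c "
from h import *
st()"
```

```text
t 4.8 p [ 0.5475 -0.1891  0.1216] q [ 0.563  0.334 -0.371  1.694  0.132  1.137 -0.807] w 0.0263 g 25.0 F [ 0.3 -0.5 -0.2] T [-0.16 -0.2   0.08]
[[0.82, 0.572, 0.0], [0.572, -0.82, -0.0], [0.0, 0.001, -1.0]]
```

play_rows(claw=[1,1,1,1,1,1,1,1], delta_pos=[[0,0,0],[0,0,0],[0,0,0],[0,0,0],[0,0,0],[0,0,0],[0,0,0],[0,0,0]], delta_rot=[[0,0,0.03],[0,0,0.03],[0,0,0.03],[0,0,0.03],[0,0,0.03],[0,0,0.03],[0,0,0.02],[0,0,0]])

```text
time: 5.6
ee_pos: [0.5476, -0.1893, 0.1217]
eef_rot: [1.0, -0.008, 0.0, 0.0]
ft_force: [1.5, -2.0, -0.3]
width: 0.0263
grip_force: 25.0
```

```bash
python3 -c "
from h import *
st()"
```

```text
t 5.6 p [ 0.5476 -0.1893  0.1217] q [ 0.488  0.324 -0.281  1.698  0.098  1.132 -1.407] w 0.0263 g 25.0 F [ 1.5 -2.  -0.3] T [-0.49 -0.32  0.15]
[[1.0, -0.016, 0.001], [-0.016, -1.0, -0.001], [0.001, 0.001, -1.0]]
```

play_rows(claw=[1,1,1,1], delta_pos=[[0,0,0],[0,0,0],[0,0,0],[0,0,0]], delta_rot=[[0,0,0.02],[0,0,0.02],[0,0,0.02],[0,0,0]])

```text
time: 6.0
ee_pos: [0.5477, -0.1894, 0.1218]
eef_rot: [0.995, -0.101, 0.0, 0.0]
ft_force: [1.6, -2.3, 0.3]
width: 0.0262
grip_force: 25.0
```

```bash
python3 -c "
from h import *
st()"
```

```text
t 6.0 p [ 0.5477 -0.1894  0.1218] q [ 0.467  0.322 -0.254  1.699  0.089  1.131 -1.587] w 0.0262 g 25.0 F [ 1.6 -2.3  0.3] T [-0.62 -0.37  0.31]
[[0.979, -0.202, 0.001], [-0.202, -0.979, -0.001], [0.001, 0.001, -1.0]]
```

play_rows(claw=[1,1,1,1], delta_pos=[[0,0,0],[0,0,0],[0,0,0],[0,0,0]], delta_rot=[[0,0,0.02],[0,0,0.02],[0,0,0.02],[0,0,0]])

```text
time: 6.4
ee_pos: [0.5475, -0.1894, 0.1219]
eef_rot: [0.981, -0.194, 0.0, 0.0]
ft_force: [0.0, -3.0, 0.6]
width: 0.0263
grip_force: 25.0
```

```bash
python3 -c "
from h import *
st()"
```

```text
t 6.4 p [ 0.5475 -0.1894  0.1219] q [ 0.445  0.319 -0.228  1.7    0.079  1.13  -1.767] w 0.0263 g 25.0 F [ 0.  -3.   0.6] T [-0.71 -0.07  0.3 ]
[[0.925, -0.381, 0.0], [-0.381, -0.925, -0.001], [0.001, 0.001, -1.0]]
```

The torque has levelled off at 0.3 N m and the fingers are slipping, so the cap is at its stop. I release, rise and turn back.

play_rows(claw=[0,0,0,0,0,0,0,0], delta_pos=[[0,0,0],[0,0,0],[0,0,0],[0,0,0],[0,0,-0.1],[0,0,-0.1],[0,0,-0.1],[0,0,-0.1]], delta_rot=[[0,0,0],[0,0,0],[0,0,0],[0,0,0],[0,0,0],[0,0,0],[0,0,0],[0,0,0]])

```text
time: 7.2
ee_pos: [0.5473, -0.1887, 0.2023]
eef_rot: [0.981, -0.195, -0.0, -0.0]
ft_force: [0.7, 0.1, -0.9]
width: 0.0816
grip_force: 0.0
```

play_rows(claw=[0,0,0,0,0,0,0,0], delta_pos=[[0,0,0],[0,0,0],[0,0,0],[0,0,0],[0,0,0],[0,0,0],[0,0,0],[0,0,0]], delta_rot=[[0,0,-0.043],[0,0,-0.043],[0,0,-0.043],[0,0,-0.043],[0,0,-0.043],[0,0,-0.043],[0,0,-0.043],[0,0,-0.043]])

```text
time: 8.0
ee_pos: [0.5473, -0.1887, 0.2015]
eef_rot: [0.94, 0.34, -0.0, -0.0]
ft_force: [0.8, 0.3, -0.3]
width: 0.0867
grip_force: 0.0
```

play_rows(claw=[0,0,0,0,0,0,0,0], delta_pos=[[0,0,0],[0,0,0],[0,0,0],[0,0,0],[0,0,0],[0,0,0],[0,0,0],[0,0,0]], delta_rot=[[0,0,-0.043],[0,0,-0.043],[0,0,-0.043],[0,0,-0.045],[0,-0.046,0],[0,-0.046,0],[0,-0.046,0],[0,0,0]])

```text
time: 8.8
ee_pos: [0.5484, -0.1833, 0.1998]
eef_rot: [0.793, 0.569, -0.176, 0.125]
ft_force: [0.5, 1.5, -1.0]
width: 0.0867
grip_force: 0.0
```

```bash
python3 -c "
from h import *
G=np.array([.5475,-.189,.102]);s,M=st();z=M[:,2]
togo(G+.0187*z-.08*z)
t=r.camera('top');s=r.camera('scene')
cv2.imwrite('pics/c3.png',np.hstack([crop(t,385,140,80,80,5),crop(s,232,100,64,64,6.25)]))"
```

```text
t 8.8 p [ 0.5484 -0.1833  0.1998] q [ 0.329  0.34  -0.411  1.591  0.537  1.446 -0.524] w 0.0867 g 0.0 F [ 0.5  1.5 -1. ] T [ 0.55 -0.24  0.03]
[[0.289, 0.947, -0.138], [0.859, -0.32, -0.399], [-0.422, -0.003, -0.907]]
t 8.8 p [ 0.5484 -0.1833  0.1998] q [ 0.329  0.34  -0.411  1.591  0.537  1.446 -0.524] w 0.0867 g 0.0 F [ 0.5  1.5 -1. ] T [ 0.55 -0.24  0.03]
[[0.289, 0.947, -0.138], [0.859, -0.32, -0.399], [-0.422, -0.003, -0.907]]
shift units [0.1807 0.0065 0.149 ]
```

View pics/c3.png

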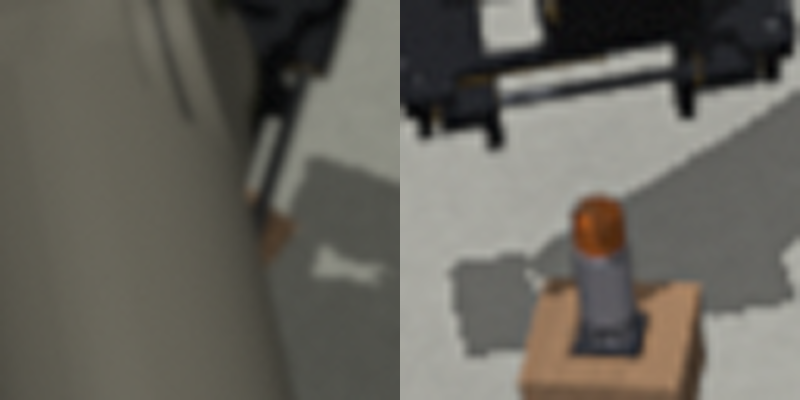

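The torch still stands upright with its cap at crop (598,225), and the fingers are above it at (490,145) and (685,110). The torque plateau under slip marks the stop, so I go on to grip the barrel.

play_rows(claw=[0,0,0,0,0,0,0,0], delta_pos=[[0.09,0.003,0.07],[0.09,0.003,0.079],[0,0,0.1],[0,0,0.1],[0,0,0.1],[0,0,0.06],[0,0,0.04],[0,0,0]], delta_rot=[[0,0,0],[0,0,0],[0,0,0],[0,0,0],[0,0,0],[0,0,0],[0,0,0],[0,0,0]])

```text
time: 9.7
ee_pos: [0.5434, -0.2031, 0.0864]
eef_rot: [0.797, 0.565, -0.176, 0.124]
ft_force: [-0.4, 0.0, 0.6]
width: 0.0869
grip_force: 0.0
```

play_rows(claw=[1,1,1,1,1,1,1,1], delta_pos=[[0,0,0],[0,0,0],[0,0,0],[0,0,0],[0,0,0],[0,0,0],[0,0,0],[0,0,0]], delta_rot=[[0,0,0],[0,0,0],[0,0,0],[0,0,0],[0,0,0],[0,0,0],[0,0,0],[0,0,0]], squeeze=40)

```text
time: 10.5
ee_pos: [0.5441, -0.202, 0.0868]
eef_rot: [0.796, 0.565, -0.175, 0.125]
ft_force: [-1.9, 1.2, 1.3]
width: 0.0309
grip_force: 1.1
```

```bash
python3 -c "
from h import *
s,M=st();print(s['ee_pos']-.0187*M[:,2]);print('up',M.T@[0,0,1])
s=r.camera('scene');c=crop(s,220,90,80,80,7)
cv2.imwrite('pics/c4.png',c)"
```

```text
t 10.5 p [ 0.5441 -0.202   0.0868] q [ 0.338  0.446 -0.383  1.704  0.6    1.252 -0.62 ] w 0.0309 g 1.1 F [-1.9  1.2  1.3] T [ 0.59  0.25 -0.18]
[[0.299, 0.944, -0.138], [0.857, -0.33, -0.397], [-0.42, -0.0, -0.907]]
[ 0.54667679 -0.19457513  0.10376272]
up [-4.20110914e-01 -7.37435639e-06 -9.07472765e-01]
```

View pics/c4.png

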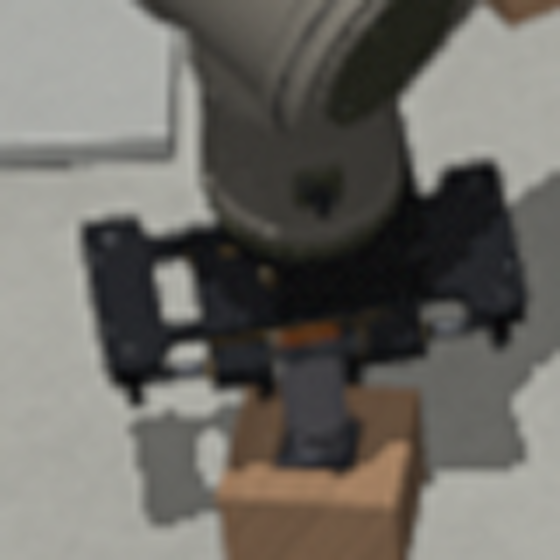

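The barrel sits between the fingers at (315,390) in the crop, with the cap just below the gripper body. I let the grip build, then lift straight up.

play_rows(claw=[1,1,1,1,1,1,1,1], delta_pos=[[0,0,0],[0,0,0],[0,0,0],[-0.011,0,-0.023],[-0.021,0,-0.045],[-0.021,0,-0.045],[-0.021,0,-0.045],[-0.021,0,-0.045]], delta_rot=[[0,0,0],[0,0,0],[0,0,0],[0,0,0],[0,0,0],[0,0,0],[0,0,0],[0,0,0]])

```text
time: 11.35
ee_pos: [0.5441, -0.2021, 0.1327]
eef_rot: [0.796, 0.565, -0.175, 0.125]
ft_force: [0.2, 0.7, -1.9]
width: 0.0292
grip_force: 40.0
```

play_rows(claw=[1,1,1,1,1,1,1,1], delta_pos=[[-0.021,0,-0.045],[-0.021,0,-0.045],[-0.042,0,-0.09],[-0.042,0,-0.09],[-0.042,0,-0.09],[-0.042,0,-0.09],[0,0,0],[0,0,0]], delta_rot=[[0,0,0],[0,0,0],[0,0,0],[0,0,0],[0,0,0],[0,0,0],[0,0,0],[0,0,0]])

```text
time: 12.15
ee_pos: [0.5439, -0.2025, 0.2308]
eef_rot: [0.796, 0.565, -0.175, 0.125]
ft_force: [0.0, 0.9, -3.0]
width: 0.029
grip_force: 40.0
```

```bash
python3 -c "
from h import *
s,M=st()"
```

```text
t 12.15 p [ 0.5439 -0.2025  0.2308] q [ 0.357  0.311 -0.403  1.559  0.524  1.482 -0.471] w 0.029 g 40.0 F [ 0.   0.9 -3. ] T [ 0.67 -0.27 -0.  ]
[[0.299, 0.944, -0.138], [0.857, -0.33, -0.397], [-0.42, 0.001, -0.908]]
```

play_rows(claw=[1,1,1,1,1,1,1,1], delta_pos=[[0,0,0],[0,0,0],[0,0,0],[0,0,0],[0,0,0],[0,0,0],[0,0,0],[0,0,0]], delta_rot=[[-0.019,0,-0.042],[-0.019,0,-0.042],[-0.019,0,-0.042],[0,0.04,0],[0,0.04,0],[0,0.04,0],[0,0.04,0],[0,0.04,0]])

```text
time: 12.95
ee_pos: [0.5436, -0.2026, 0.2304]
eef_rot: [0.668, 0.737, 0.066, -0.075]
ft_force: [0.5, -0.2, -3.7]
width: 0.0287
grip_force: 40.0
```

play_rows(claw=[1,1,1,1,1], delta_pos=[[0,0,0],[0,0,0],[0,0,0],[0,0,0],[0,0,0]], delta_rot=[[0,0.04,0],[0,0.04,0],[0,0.04,0],[0,0.013,0],[0,0,0]])

```text
time: 13.45
ee_pos: [0.5431, -0.2036, 0.2283]
eef_rot: [0.642, 0.705, 0.201, -0.226]
ft_force: [-0.3, 0.2, -2.7]
width: 0.0288
grip_force: 40.0
```

```bash
cat >> h.py <<'E'
M0=R.from_quat([.796,.565,-.175,.125]).as_matrix()
lens_t=M0.T@(np.array([.547,-.189,.010])-[.5441,-.2020,.0868]);ax_t=M0.T@[0,0,1]
def torch():
    s,M=st();L=s["ee_pos"]+M@lens_t;a=M@ax_t;spot=L-.2*a
    print("lens",L.round(3),"axis",a.round(3),"slope",np.degrees(np.arcsin(a[2])).round(1),"spot",spot.round(3))
    print("shift units",(M.T@(np.array([.476,.162,.032])-spot)/.2).round(3))
    return L,a
E
python3 -c "
from h import *
torch()
s=r.camera('scene');cv2.imwrite('pics/c5.png',crop(s,200,80,180,160,4))"
```

```text
t 13.45 p [ 0.5431 -0.2036  0.2283] q [ 0.837  0.554 -0.417  1.307 -0.302  1.655  0.56 ] w 0.0288 g 40.0 F [-0.3  0.2 -2.7] T [-1.11 -0.23 -0.03]
[[-0.074, 0.995, -0.061], [0.814, 0.096, 0.573], [0.577, -0.007, -0.817]]
lens [ 0.534 -0.131  0.201] axis [ 0.088 -0.862  0.499] slope 29.9 spot [0.517 0.041 0.102]
shift units [ 0.305 -0.142  0.643]
```

View pics/c5.png

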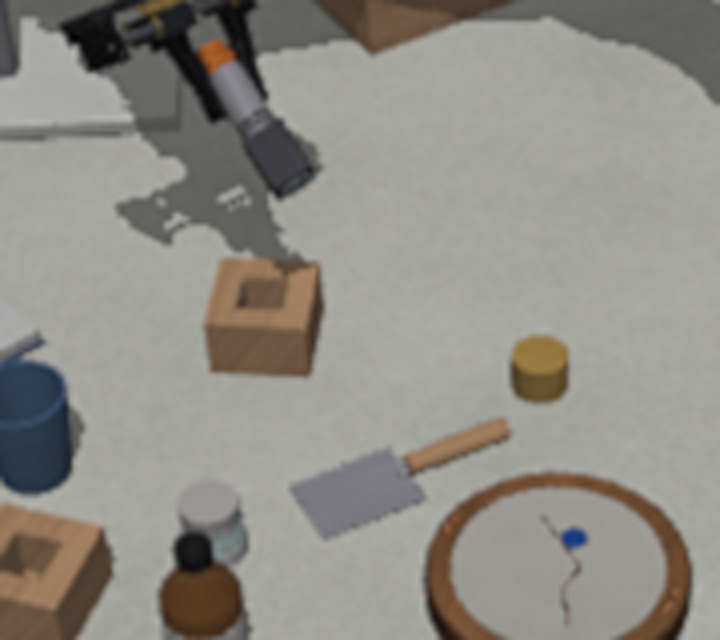

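The torch is out of the holder and slopes towards the picture, with its tail at crop (215,55) and its lens at (290,185). The holder is empty and nothing else has moved. Now I shift to the aim point.

play_rows(claw=[1,1,1,1,1,1,1,1], delta_pos=[[0.038,-0.018,0.08],[0.038,-0.018,0.08],[0.038,-0.018,0.08],[0.038,-0.018,0.08],[0.038,-0.018,0.08],[0.038,-0.018,0.08],[0.038,-0.017,0.08],[0.038,-0.017,0.08]], delta_rot=[[0,0,0],[0,0,0],[0,0,0],[0,0,0],[0,0,0],[0,0,0],[0,0,0],[0,0,0]])

```text
time: 14.3
ee_pos: [0.5032, -0.0804, 0.1618]
eef_rot: [0.64, 0.708, 0.2, -0.223]
ft_force: [0.9, 0.1, -3.0]
width: 0.0287
grip_force: 40.0
```

play_rows(claw=[1,1,1,1,1], delta_pos=[[0,0,0],[0,0,0],[0,0,0],[0,0,0],[0,0,0]], delta_rot=[[0,0,0],[0,0,0],[0,0,0],[0,0,0],[0,0,0]])

```text
time: 14.8
ee_pos: [0.5036, -0.083, 0.1616]
eef_rot: [0.641, 0.706, 0.201, -0.224]
ft_force: [-0.1, 0.0, -2.5]
width: 0.0289
grip_force: 40.0
```

```bash
python3 -c "
from h import *
L,a=torch()
s=r.camera('scene');t=r.camera('top')
for n,p in dict(lens=L,tail=L+.13*a,spot=L-.2*a).items(): print(n,proj(s,p),proj(t,p))
cv2.imwrite('pics/c6.png',np.hstack([crop(s,230,120,130,130,3),crop(t,260,140,130,130,3)]))"
```

```text
t 14.8 p [ 0.5036 -0.083   0.1616] q [ 0.808  0.412 -0.481  1.664 -0.367  1.399  0.551] w 0.0289 g 40.0 F [-0.1  0.  -2.5] T [-1.09 -0.19  0.01]
[[-0.078, 0.995, -0.059], [0.814, 0.098, 0.572], [0.575, -0.003, -0.818]]
lens [ 0.495 -0.01   0.135] axis [ 0.088 -0.861  0.501] slope 30.0 spot [0.477 0.162 0.034]
shift units [-0.006 -0.006  0.011]
lens (np.float64(306.37566070080834), np.float64(158.94955526200673)) (np.float64(354.7003364548049), np.float64(206.9942875288353))
tail (np.float64(283.4072764456226), np.float64(124.20596074190095)) (np.float64(406.0717192462731), np.float64(200.15239939227283))
spot (np.float64(342.540100402926), np.float64(213.65443197850917)) (np.float64(285.4983981262376), np.float64(216.21093491400137))
```

View pics/c6.png

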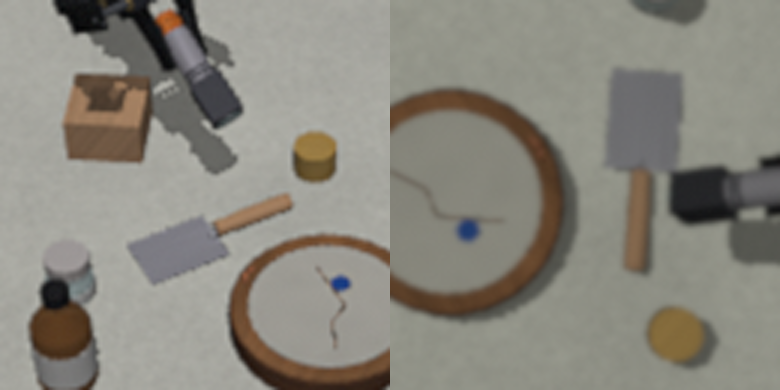

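The measured lens position matches the prediction: scene (305,159) and top (355,205). The spot is on the dot, the slope is 30° and the torch is held still.

```bash
python3 -c "
from bench import r
print(r.close_job())"
```

```text
the job is handed in; nothing more can be done
None
```

I handed the job in with the torch held still, its lens about 20 cm from the blue dot and its barrel sloping 30°. The cap turned until the torque levelled off at 0.3 N m, so I took it as home; I couldn't see the white line to confirm that, and no verdict came back.

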